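# Fish the stirring paddle out of the half-lidded tote

### The job

The wooden stirring paddle has ended up in the yellow tote, its blade under the fixed half lid. Work it out handle first at a slant through the open half without levering it hard against the tote, and finish still holding it in the gripper, roughly level and still, above the tote with its whole length at least 4 cm higher than the lid. Leave the candles and the scraper standing or lying where they are.

Things in the scene. Friction and masses are not known exactly. Their poses are not given: they have to be found in the camera images.
- tote: Fixed yellow tote, outside 300 (x) x 400 (y) x 105 mm high, walls and floor 5 mm thick (inner depth 100 mm). Origin: centre of its underside; z up, y along it. A fixed flat lid 4 mm thick (underside 105, top 109 mm above the table) covers it from y = 15 mm to the +y end; the rest, y = -195 to 15 mm, is an opening 210 mm long and 290 mm wide. Yawed up to 17 degrees.
- lid_edge (a point): Middle of the lid's free edge, on its top face (tote frame 0, 15, 109 mm).
- paddle: Loose beech paddle, 330 mm long, 85 to 170 g, flat on the tote floor, roughly along its y, in its +x or -x half. Origin: mid-length, underside; z up, y from handle to blade. Handle y = -165 to 15 mm, 24 mm wide, 14 thick; blade y = 15 to 165 mm, 48 mm wide, 10 thick. Longer than the opening: the blade lies under the lid, the handle shows, its end 10 to 50 mm from the -y wall.
- handle_end (a point): Middle of the paddle's handle end face (paddle frame 0, -165, 7 mm).
- blade_end (a point): Middle of the paddle's blade end face (paddle frame 0, 165, 5 mm).
- candle_in: Bystander: loose white candle jar with green band and silver lid, 68 mm across, 75 mm high, standing in the tote beside the paddle, about 130 mm from it to the side, about half under the lid. Origin: centre of its underside.
- candle_a: Bystander: candle jar, 68 mm across, 75 mm high, standing on the table on the tote's -y side. Origin: centre of its underside.
- candle_b: Bystander: smaller candle jar, 58 mm across, 60 mm high, standing on the table on the tote's -y side. Origin: centre of its underside.
- scraper: Bystander: scraper with a red handle and steel blade, 210 mm long, 20 mm high, lying on the table on the tote's +y side. Origin: near its middle, on its underside.

How it is judged:
On the way:
1. the paddle slants through the opening: handle end above the rim, blade end still below the lid's level (z of handle_end in the frame of tote above 0.109 m and z of blade_end in the frame of tote below 0.105 m), for 0.1 s.
At the end, for the whole second after the job is handed in: The paddle hangs still (under 30 mm/s) in the fingers, touching the tote nowhere, both its ends at least 40 mm above the lid's top, level within 20 degrees, its middle within 250 mm of the tote's middle seen from above (z of each of handle_end, blade_end in the frame of tote above 0.149 m and angle between paddle's own y axis and vertical between 1.22 and 1.92 rad and horizontal distance between paddle and tote below 0.25 m and contact force between the fingers and paddle above 2 N and contact force between paddle and tote below 0.1 N and linear speed of paddle below 0.03 m/s); the arm keeps its last pose, push and grip.
It fails at once if the paddle was forced against the tote with more than 40 N (contact force between paddle and tote above 40 N).
It fails at once if a bystander was shifted more than 30 mm or knocked over (distance of any of candle_in, candle_a, candle_b, scraper from where it was at the start of the episode above 0.03 m or angle between any of candle_in, candle_a, candle_b, scraper's own z axis and vertical above 0.5 rad).
It also fails if it takes over 42 s, if anything falls off the work surface, if the arm or the gripper's body presses on something with over 40 N, if the wrist force passes 120 N, or if a joint passes its speed limit or range.

### The arm

A 6-joint arm with a two-finger parallel gripper is mounted at the origin on the work surface. World frame = base frame: x ahead of the robot, y to its left, z up, the work surface at z = 0. Lengths are in m, angles in rad, forces in N, time in s.
With the tool pointing down it reaches from about 0.35 to 0.875 m from the base axis. Payload 4.2 kg.
Tool frame: the origin (TCP) lies at the very end of the fingers, on their centre line; the grasp point (between the pads) lies 19 mm behind it; z points along the fingers, y is the line along which they close (so a half turn about z gives the same grasp; the last joint's range is limited). The gripper opens to 85 mm and grips with 20 to 120 N. Pads are 22 mm wide; open, the fingers measure 114 mm over their backs; the gripper's body (76 mm by 85 mm) begins 54 mm behind the grasp point. The pads swing forward as they close: fully open they stand 13 mm farther back than shut.
Start: joints at [-0.882, 0.385, 0.008, 0, -1.194, -0.259], TCP at [0.26, -0.568, 0.231] pointing down, gripper open.
Joint ranges: [-3.14, 3.14], [-1.21, 2.06], [-1.07, 1.41], [-3.16, 2.05], [-2.99, -0.16], [-3.1, 3.1]. Speed limits (rad/s): [2.79, 2.79, 3.14, 3.14, 3.14, 3.14].

### API

Orientations are given as a unit quaternion [w, x, y, z].
In Python, from bench import status, eyes, env gives the robot as it stands.
- The arm moves only by the tool carry_out, never from a script. Its argument "deltas" is one flat list of numbers, 6 for each row, row after row: the shift along the world's x, y, z scaled (see below), then the turn, a rotation vector about the world's x, y, z scaled (see below). A call has 1 to 10 rows; each row is the pose to reach, as a shift and turn from the pose commanded when the call began; what a row does not reach only later rows make up. The controller multiplies each number of a shift by 20 cm and each number of a turn by 90 degrees. A row lasts 1/10 s, in which the tool goes at most 50 mm and 8.59 degrees, less where a joint would pass 70% of its speed; a pose out of reach is approached as far as the arm can. A call with a number of a shift or a turn outside -1 to 1 is refused whole. A call with a gripper value outside its range is refused whole. "gripper" is the opening, from 0 (shut) to 1 (fully open), set as the call begins (left out, the last holds). The fingers move at their own pace and stop on an object; "grip_force" is the grip in N (left out, the last holds). Time passes only in rows, so rows that repeat a pose let the fingers close. It gives the time, the measured TCP pose, the force, the opening and the grip force at its end, in the units of the state.
- status.sense(): the state, without advancing time (a new reading comes with each control period).
- eyes.camera(name): name is "scene" or "top" or "wrist"; returns a dict with "frame" (384x512x3 uint8, blue, green, red), "intrinsics" (3x3 intrinsics, pixels), "view" (4x4, takes a point from world to camera coordinates); the wrist camera has in their place "hand_eye" (4x4, takes a point from camera to tool coordinates, whose origin is the TCP and whose axes are the flange's). Camera axes: x right, y down, z forward; pixel columns grow to the right and rows downward; lengths in m; the calibration is good to about 2 mm. The wrist camera is an equidistant fisheye: a pixel r from the principal point sees the ray r / f radians off the axis. A picture is of the moment at which its call begins: read the wrist's pose just before it. There is no depth.
- env.close_job(): hands the job in; it is judged then, once.
Trained networks look in a picture, given as the dict that the camera call returned (one of the last four; its "shot" number tells which), for a name from the list of things; names that differ only in an ending like _2 or _b are one class to them, and where a whole thing is asked for, a point or a joint stands for the part that bears it (a point fixed in the world has none). Each returns a list of dicts, best first, with "conf" (0 to 1); they miss things now and then, are a little off and sometimes report something else, mostly with a low value. They report only what shows in the picture. A call takes as long as a camera call.
- eyes.recognise(picture, thing): "xyz" ([x, y, z] in m, in the coordinates of the camera as it stood for that picture, good to about 4 mm: the middle of the surface that is visible of it).
- eyes.silhouettes(picture, thing): "region" (384x512 bool, what is visible of it).
- eyes.mark_of(picture, thing): "xyz" ([x, y, z] in m, in the coordinates of the camera as it stood for that picture, good to about 4 mm: a listed point, or the origin of a listed thing).
The state is a dict: "time": time; "q": joint angles; "joint_vel": joint speeds; "joint_efforts": joint torques, N m; "tool_pos": TCP position; "tool_rot": TCP orientation; "wrist_force": force on the tool from outside, world axes, zero at the start; "torque": the same for the moment, N m; "gripper_width": finger opening in m; "grip_force": force on a finger pad.
Only numpy, scipy, OpenCV 4.12 (cv2) and the standard library are available. Lean on these libraries where they do the work, as an engineer would, in place of code of your own. Each camera call takes 0.05 s, during which the arm holds its last target. There are 200 camera calls.

## Working session

There is one attempt and no reset: what is moved stays moved. The work goes in short steps, Python scripts to look and compute and a tool call to move; the robot and the scene stay as the last step left them, time stands still between calls to the robot, and variables do not carry over. Pictures are saved under pics/ and viewed, at most 10 in all, crops included, and the job is handed in when it is done.

Besides the shell and the picture viewer there is one more tool, called after "Request:" as a command line: name --argument value ..., lists and objects as JSON in quotes. carry_out: Moves the arm, as the interface text tells. Its arguments: {"type":"object","properties":{"deltas":{"type":"array","items":{"type":"number"}},"gripper":{"type":"number"},"grip_force":{"type":"number"}},"required":["deltas"]}

```bash
mkdir -p pics
cat > h.py <<'E'
import numpy as np, cv2
from bench import status, eyes, env
def w(p,xyz):
    V=np.array(p["view"]); return V[:3,:3].T@(np.array(xyz)-V[:3,3])
E
python3 - <<'E'
from h import *
np.set_printoptions(precision=4,suppress=True)
s=status.sense(); print(s["time"],s["tool_pos"],s["tool_rot"])
ims=[]
for n in ("scene","top"):
    p=eyes.camera(n); ims.append(p["frame"])
    for t in ["tote","lid_edge","paddle","handle_end","blade_end","candle_in","candle_a","scraper"]:
        for d in eyes.mark_of(p,t)[:3]: print(n,t,round(d["conf"],2),w(p,d["xyz"]))
cv2.imwrite("pics/a.png",np.hstack(ims)[:, :]) if 0 else [cv2.imwrite(f"pics/a{i}.png",m) for i,m in enumerate(ims)]
print(status.sense()["time"])
E
```

```text
0.0 [ 0.2602 -0.5676  0.2302] [-0.0003 -0.2132  0.977   0.0011]
scene tote 0.56 [0.594  0.0651 0.0045]
scene lid_edge 0.72 [0.5992 0.0789 0.1116]
scene paddle 0.64 [0.5331 0.0846 0.0082]
scene handle_end 0.65 [ 0.5119 -0.0729  0.0173]
scene blade_end 0.26 [0.597  0.074  0.1129]
scene candle_in 0.79 [0.6626 0.0716 0.0051]
scene candle_a 0.96 [ 0.638  -0.3852 -0.001 ]
scene candle_a 0.53 [ 0.5216 -0.3587 -0.0003]
scene scraper 0.76 [ 0.5719  0.4973 -0.0016]
top tote 0.7 [ 0.5926  0.0649 -0.002 ]
top handle_end 0.62 [ 0.51   -0.0764  0.0131]
top blade_end 0.32 [ 0.5068 -0.0777  0.0145]
top candle_in 0.49 [0.6589 0.0701 0.0061]
top candle_a 0.69 [ 0.6364 -0.3876 -0.0045]
top candle_a 0.61 [ 0.5141 -0.3541  0.001 ]
top scraper 0.68 [0.5757 0.5008 0.0008]
0.9
```

View pics/a1.png

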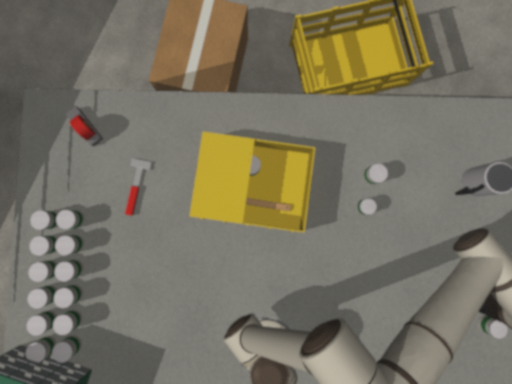

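View pics/a0.png

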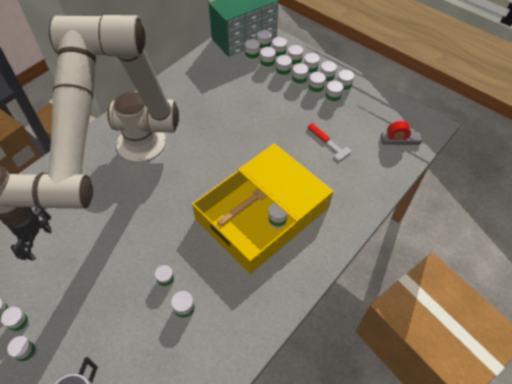

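The top view shows the tote outlined by (205,132), (316,147), (305,231) and (191,216). The handle runs along row ~205 from column 247 to 292, and the candle in the tote is at (254,165). Next I'll get the axes from the silhouettes.

```bash
cat >> h.py <<'E'
def back(p,uv,z):
    K=np.array(p["intrinsics"]);V=np.array(p["view"]);R=V[:3,:3];c=-R.T@V[:3,3]
    d=np.c_[uv,np.ones(len(uv))]@np.linalg.inv(K).T@R
    return c+d*((z-c[2])/d[:,2])[:,None]
E
python3 - <<'E'
from h import *
np.set_printoptions(precision=4,suppress=True)
for n in ("top","scene"):
    p=eyes.camera(n)
    if n=="top":
        for uv in ([[205,132],[191,216],[316,147],[305,231]],): print(back(p,np.array(uv,float),0.107))
    for t in ("paddle","handle_end"):
      for d in eyes.silhouettes(p,t)[:1]:
        r=d["region"]; v,u=np.nonzero(r); P=back(p,np.c_[u,v].astype(float),0.014)
        m=P.mean(0);_,S,Vt=np.linalg.svd(P-m); a=Vt[0]; q=(P-m)@a
        print(n,t,d["conf"],len(u),m,"axis",a,np.degrees(np.arctan2(a[1],a[0])),"ends",m+a*q.min(),m+a*q.max(), "bbox",u.min(),u.max(),v.min(),v.max())
    d=eyes.silhouettes(p,"tote")[:1]
    if d:
        c=cv2.convexHull(np.argwhere(d[0]["region"])[:,::-1].astype(np.int32)); b=cv2.approxPolyDP(c,4,True)[:,0]; print(n,b.tolist()); print(back(p,b.astype(float),0.107))
    x,y=(175,110) if n=="top" else (180,140)
    cv2.imwrite(f"pics/b_{n}.png",cv2.resize(p["frame"][y:y+140,x:x+170],None,fx=4.5,fy=4.2,interpolation=cv2.INTER_CUBIC))
E
```

```text
[[ 0.7638  0.2307  0.107 ]
 [ 0.4688  0.27    0.107 ]
 [ 0.7177 -0.1599  0.107 ]
 [ 0.4245 -0.1226  0.107 ]]
top paddle 0.73 258 [0.5198 0.0053 0.014 ] axis [ 0.132   0.9912 -0.    ] 82.41198961995038 ends [ 0.5093 -0.0737  0.014 ] [0.5302 0.0835 0.014 ] bbox 246 288 199 209
top handle_end 0.61 310 [0.5188 0.0038 0.014 ] axis [ 0.1463  0.9892 -0.    ] 81.58575183461345 ends [ 0.5068 -0.0771  0.014 ] [0.5311 0.0871 0.014 ] bbox 245 289 198 210
top [[314, 148], [302, 231], [189, 215], [202, 131]]
[[ 0.7141 -0.1529  0.107 ]
 [ 0.4243 -0.1123  0.107 ]
 [ 0.4721  0.277   0.107 ]
 [ 0.7671  0.2414  0.107 ]]
scene paddle 0.63 411 [0.5257 0.0309 0.014 ] axis [0.1404 0.9901 0.    ] 81.9293924037115 ends [ 0.51   -0.0793  0.014 ] [0.5392 0.1265 0.014 ] bbox 218 264 189 224
scene handle_end 0.94 415 [0.5256 0.0284 0.014 ] axis [0.1476 0.989  0.    ] 81.50988011505257 ends [ 0.5091 -0.0818  0.014 ] [0.5402 0.1263 0.014 ] bbox 217 265 189 224
scene [[331, 191], [327, 208], [250, 271], [196, 220], [192, 208], [273, 144]]
[[ 0.7647  0.2373  0.107 ]
 [ 0.7954  0.1697  0.107 ]
 [ 0.7473 -0.1829  0.107 ]
 [ 0.4855 -0.1587  0.107 ]
 [ 0.4414 -0.133   0.107 ]
 [ 0.4724  0.272   0.107 ]]
```

Measurements agree with each other. The tote is centred near (0.595, 0.06) with its y axis at 83°. The paddle axis is at 82° with the handle end at (0.510, -0.078), 48 mm from the wall. I'll grasp about 90 mm from the handle end, near (0.523, 0.011).

Request:
carry_out --deltas '[0.22,0.48,0,0,0,0.106,0.438,0.965,0,0,0,0.213,0.438,0.965,0,0,0,0.213,0.438,0.965,0,0,0,0.213,0.438,0.965,0,0,0,0.213]' --gripper 1

```text
time: 1.8
tool_pos: [0.3492, -0.3718, 0.2319]
tool_rot: [0.001, -0.375, 0.927, -0.0]
wrist_force: [0.6, -2.0, 0.1]
gripper_width: 0.0855
grip_force: 0.0
```

Request:
carry_out --deltas '[0.22,0.48,0,0,0,0.106,0.438,0.965,0,0,0,0.213,0.438,0.965,0,0,0,0.213,0.438,0.965,0,0,0,0.213,0.438,0.965,0,0,0,0.213]'

```text
time: 2.3
tool_pos: [0.4373, -0.1792, 0.2317]
tool_rot: [0.001, -0.524, 0.852, -0.0]
wrist_force: [-0.6, -0.2, -1.2]
gripper_width: 0.0857
grip_force: 0.0
```

Request:
carry_out --deltas '[0.22,0.48,0,0,0,0.106,0.438,0.965,0,0,0,0.213,0.438,0.965,0,0,0,0.213,0.438,0.965,0,0,0,0.213,0.438,0.965,0,0,0,0.213,0.438,0.965,0,0,0,0.213]'

```text
time: 2.9
tool_pos: [0.524, 0.012, 0.2309]
tool_rot: [-0.0, -0.658, 0.753, 0.0]
wrist_force: [0.5, -1.0, 0.0]
gripper_width: 0.0854
grip_force: 0.0
```

```bash
cat >> h.py <<'E'
from scipy.spatial.transform import Rotation as Ro
def pose():
    s=status.sense(); return np.array(s["tool_pos"]),Ro.from_quat(np.array(s["tool_rot"])[[1,2,3,0]]).as_matrix()
def ww(p,tp,xyz):
    H=np.array(p["hand_eye"]); return tp[0]+tp[1]@(H[:3,:3]@np.array(xyz)+H[:3,3])
def wback(p,tp,uv,z):
    K=np.array(p["intrinsics"]);H=np.array(p["hand_eye"]);q=(uv-K[:2,2])/[K[0,0],K[1,1]];r=np.linalg.norm(q,axis=1,keepdims=True)
    d=np.c_[np.sin(r)*q/np.maximum(r,1e-9),np.cos(r)]@H[:3,:3].T@tp[1].T; c=tp[0]+tp[1]@H[:3,3]
    return c+d*((z-c[2])/d[:,2])[:,None]
def wfit(p,tp,t,z=0.019):
    for d in eyes.silhouettes(p,t)[:1]:
        v,u=np.nonzero(d["region"]); P=wback(p,tp,np.c_[u,v].astype(float),z)
        (c,s,a)=cv2.minAreaRect((P[:,:2]*1000).astype(np.float32)); box=cv2.boxPoints((c,s,a))
        print(t,d["conf"],len(u),"centre",c,"size",s,"\n",box)
E
python3 - <<'E'
from h import *
np.set_printoptions(precision=4,suppress=True)
tp=pose(); p=eyes.camera("wrist"); print(np.array(p["hand_eye"]))
for t in ["tote","lid_edge","paddle","handle_end","candle_in"]:
    for d in eyes.mark_of(p,t)[:1]: print(t,round(d["conf"],2),ww(p,tp,d["xyz"]))
wfit(p,tp,"paddle"); wfit(p,tp,"handle_end")
cv2.imwrite("pics/c.png",p["frame"]); np.save("c.npy",np.array(0))
E
```

```text
[[-0.001  -0.9456 -0.3254  0.0827]
 [ 1.     -0.001  -0.0001  0.0008]
 [-0.0002 -0.3254  0.9456 -0.1427]
 [ 0.      0.      0.      1.    ]]
tote 0.86 [ 0.5914  0.0619 -0.0006]
lid_edge 0.68 [0.5967 0.0783 0.11  ]
paddle 0.61 [0.5309 0.0894 0.0054]
handle_end 0.73 [ 0.5065 -0.0757  0.0109]
candle_in 0.81 [0.6553 0.07   0.0109]
paddle 0.85 3716 centre (524.6156616210938, 29.634315490722656) size (216.3341522216797, 48.657859802246094) 
 [[488.8744 -75.316 ]
 [537.254  -80.5123]
 [560.3569 134.5846]
 [511.9774 139.781 ]]
handle_end 0.87 3565 centre (519.6422119140625, 29.277877807617188) size (216.46571350097656, 46.650814056396484) 
 [[479.752  -74.0042]
 [525.834  -81.2666]
 [559.5325 132.56  ]
 [513.4504 139.8224]]
```

View pics/c.png

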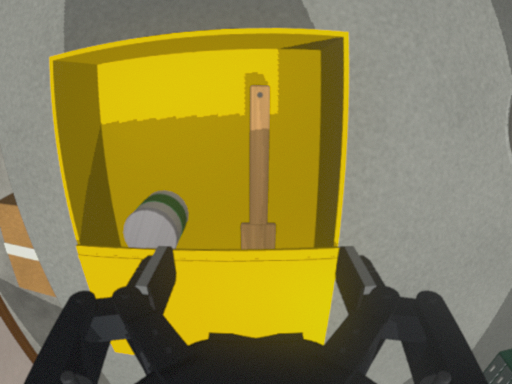

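The wrist view shows the handle from its end at (260,86) to the shoulder at (258,222), with the lid edge at row ~250. The candle is at (155,220), well to the left. I'll back-project the handle pixels.

Run:
```python
from h import *
np.set_printoptions(precision=4,suppress=True)
tp=pose(); p=eyes.camera("wrist")
f=p["frame"].astype(int)
P=wback(p,tp,np.array([[250,86],[270,86],[250,150],[268.5,150],[249.5,222],[267,222]],float),0.019); print(P)
print(wback(p,tp,np.array([[78,246],[338,248]],float),0.109))
print("tool y",tp[1][:,1],"z",tp[1][:,2], tp[0])
```

```text
[[ 0.516  -0.0792  0.019 ]
 [ 0.4928 -0.076   0.019 ]
 [ 0.527  -0.0026  0.019 ]
 [ 0.5048  0.0005  0.019 ]
 [ 0.5416  0.0923  0.019 ]
 [ 0.5188  0.0955  0.019 ]]
[[0.74   0.0585 0.109 ]
 [0.4461 0.0948 0.109 ]]
tool y [-0.9904  0.1383 -0.0002] z [ 0.0003  0.0001 -1.    ] [0.523  0.0099 0.2315]
```

Request:
carry_out --deltas '[-0.028,0,-0.22,0,0,-0.006,-0.028,0,-0.44,0,0,-0.006,-0.028,0,-0.64,0,0,-0.006,-0.028,0,-0.85,0,0,-0.006,-0.028,0,-0.85,0,0,-0.006]'

```text
time: 3.85
tool_pos: [0.5134, 0.0094, 0.0565]
tool_rot: [-0.006, -0.653, 0.758, 0.003]
wrist_force: [-0.2, -0.5, -0.1]
gripper_width: 0.0855
grip_force: 0.0
```

Request:
carry_out --deltas '[0,0,-0.09,0,0,0,0,0,-0.18,0,0,0,0,0,-0.265,0,0,0,0,0,-0.265,0,0,0,0,0,-0.265,0,0,0]'

```text
time: 4.35
tool_pos: [0.5189, 0.0111, 0.01]
tool_rot: [0.001, -0.654, 0.757, -0.001]
wrist_force: [-0.1, 0.3, 1.3]
gripper_width: 0.085
grip_force: 0.0
```

Request:
carry_out --deltas '[0,0,-0.01,0,0,0,0,0,-0.01,0,0,0,0,0,-0.01,0,0,0,0,0,-0.01,0,0,0,0,0,-0.01,0,0,0,0,0,-0.01,0,0,0,0,0,-0.01,0,0,0,0,0,-0.01,0,0,0,0,0,-0.01,0,0,0,0,0,-0.01,0,0,0]' --gripper 0 --grip_force 30

```text
time: 5.35
tool_pos: [0.5181, 0.011, 0.0068]
tool_rot: [0.0, -0.653, 0.757, -0.0]
wrist_force: [-1.3, 0.9, 5.4]
gripper_width: 0.0233
grip_force: 30.6
```

Request:
carry_out --deltas '[0,0,0,0,0,0,0,0,0,0,0,0,0,0,0.03,0,0,0,0,0,0.063,-0.022,0.003,0,0,0,0.105,-0.044,0.007,0,0,0,0.148,-0.066,0.01,0,0,0,0.148,-0.066,0.01,0,0,0,0.148,-0.066,0.01,0]' --gripper 0 --grip_force 90

```text
time: 6.15
tool_pos: [0.5171, 0.0109, 0.0355]
tool_rot: [-0.04, -0.652, 0.756, -0.034]
wrist_force: [0.4, -0.9, -0.6]
gripper_width: 0.0211
grip_force: 88.6
```

Run:
```python
from h import *
s=status.sense(); print({k:s[k] for k in ("q","wrist_force","torque","gripper_width","grip_force")})
p=eyes.camera("scene"); im=p["frame"][110:290,160:360]
cv2.imwrite("pics/d.png",cv2.resize(im,None,fx=3,fy=3,interpolation=cv2.INTER_CUBIC))
```

```text
{'q': array([ 0.38594242,  0.44955296, -0.53272789,  0.14805728, -0.64806687,
       -0.6534704 ]), 'wrist_force': array([ 0.35897835, -0.9261597 , -0.63960632]), 'torque': array([0.15864985, 0.01377085, 0.01337388]), 'gripper_width': 0.021147855701431108, 'grip_force': 88.57383012771606}
```

View pics/d.png

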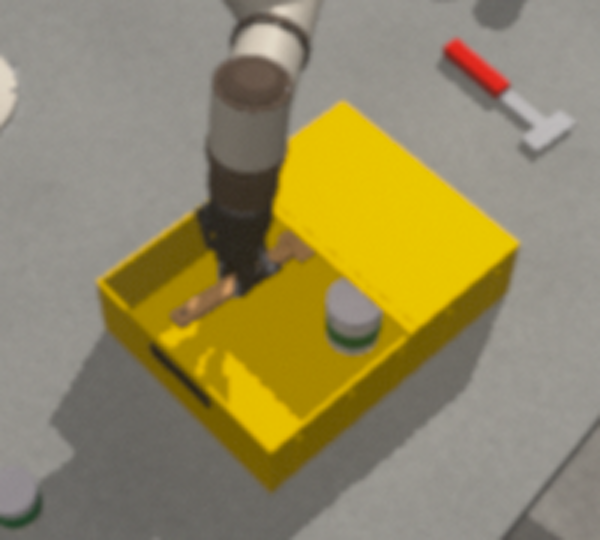

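Picture d shows the handle gripped about mid-handle and lifted, with its end at (180,318) and the blade still under the lid. The candle at (352,312) hasn't moved. Continuing the slant to 24°.

Request:
carry_out --deltas '[0,0,0.082,-0.044,0.007,0,0,0,0.166,-0.088,0.013,0,0,0,0.247,-0.132,0.02,0,0,0,0.327,-0.176,0.026,0,0,0,0.365,-0.198,0.03,0,0,0,0.365,-0.198,0.03,0,0,0,0.365,-0.198,0.03,0]'

```text
time: 6.9
tool_pos: [0.5171, 0.0106, 0.1082]
tool_rot: [-0.158, -0.639, 0.741, -0.135]
wrist_force: [0.1, -0.5, -0.7]
gripper_width: 0.0214
grip_force: 88.6
```

Run:
```python
from h import *
np.set_printoptions(precision=4,suppress=True)
s=status.sense(); print({k:s[k] for k in ("q","wrist_force","torque","gripper_width","grip_force")})
for n in ("scene","top"):
    p=eyes.camera(n)
    if n=="scene": cv2.imwrite("pics/e.png",cv2.resize(p["frame"][90:290,160:360],None,fx=3,fy=3,interpolation=cv2.INTER_CUBIC))
    for t in ("handle_end","paddle","candle_in"):
        for d in eyes.mark_of(p,t)[:1]: print(n,t,round(d["conf"],2),w(p,d["xyz"]))
```

```text
{'q': array([ 0.5083,  0.4123, -0.5091,  0.4031, -0.9565, -0.9408]), 'wrist_force': array([ 0.1299, -0.5384, -0.7289]), 'torque': array([ 0.8273, -0.1294,  0.0146]), 'gripper_width': 0.02142445675861482, 'grip_force': 88.58510971069336}
scene handle_end 0.57 [ 0.5067 -0.0662  0.1526]
scene paddle 0.51 [0.53   0.0747 0.0768]
scene candle_in 0.74 [0.6639 0.0737 0.0015]
top handle_end 0.78 [ 0.5042 -0.0668  0.15  ]
top candle_in 0.71 [0.5751 0.4987 0.0026]
```

View pics/e.png

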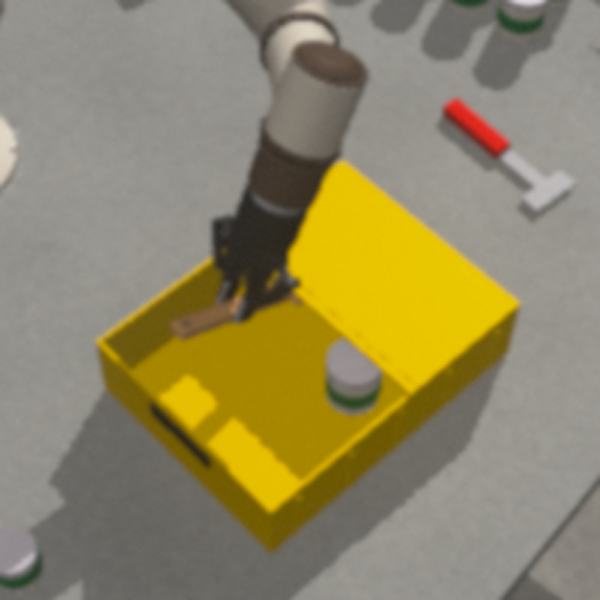

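Handle end is at z 0.150 and the blade is still below the lid, so the slant is achieved with almost no force. Now I'll pull along the axis.

Request:
carry_out --deltas '[-0.014,-0.09,0.033,0,0,0,-0.028,-0.183,0.067,0,0,0,-0.045,-0.3,0.11,0,0,0,-0.063,-0.42,0.15,0,0,0,-0.08,-0.54,0.195,0,0,0,-0.1,-0.66,0.24,0,0,0,-0.118,-0.78,0.28,0,0,0,-0.138,-0.915,0.33,0,0,0,-0.138,-0.915,0.33,0,0,0,-0.138,-0.915,0.33,0,0,0]'

```text
time: 8.3
tool_pos: [0.4894, -0.173, 0.1753]
tool_rot: [-0.158, -0.638, 0.741, -0.135]
wrist_force: [-0.3, -0.2, -1.5]
gripper_width: 0.0215
grip_force: 88.6
```

Run:
```python
from h import *
np.set_printoptions(precision=4,suppress=True)
s=status.sense(); print({k:s[k] for k in ("q","wrist_force","torque","gripper_width","grip_force")})
for n in ("scene","top"):
    p=eyes.camera(n)
    if n=="scene": cv2.imwrite("pics/f.png",cv2.resize(p["frame"][90:290,160:360],None,fx=3,fy=3,interpolation=cv2.INTER_CUBIC))
    for t in ("handle_end","blade_end","paddle","candle_in"):
        for d in eyes.mark_of(p,t)[:1]: print(n,t,round(d["conf"],2),w(p,d["xyz"]))
```

```text
{'q': array([ 0.1747,  0.2664, -0.5586,  0.4944, -0.9488, -0.6561]), 'wrist_force': array([-0.2692, -0.1911, -1.5163]), 'torque': array([ 0.8078, -0.1257, -0.0443]), 'gripper_width': 0.02147729234458839, 'grip_force': 88.58028531074524}
scene handle_end 0.55 [ 0.4804 -0.2529  0.2204]
scene blade_end 0.58 [0.5272 0.043  0.0791]
scene paddle 0.9 [ 0.5001 -0.108   0.1448]
scene candle_in 0.7 [0.6618 0.0719 0.0041]
top handle_end 0.79 [ 0.4781 -0.2525  0.2165]
top blade_end 0.8 [0.5234 0.043  0.0788]
```

View pics/f.png

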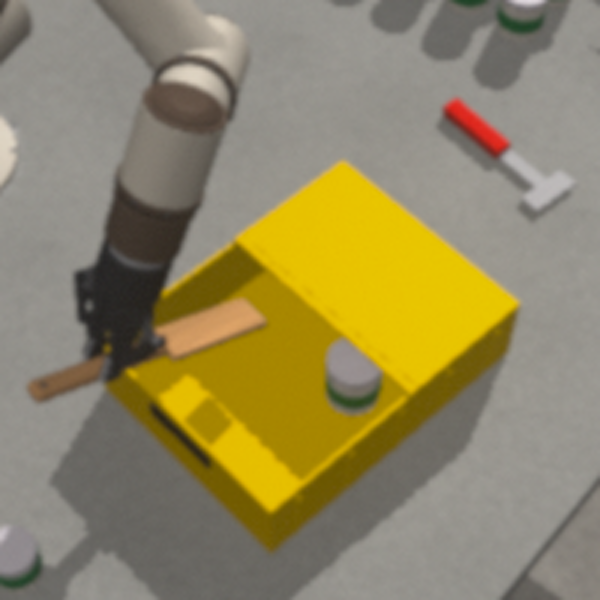

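Picture f shows the blade fully clear of the lid: its end is at (265,318), and 3D puts it at y 0.043 against the lid edge at ~0.085. Next I'll lift, then level and move back over the tote.

Request:
carry_out --deltas '[0,0,0.15,0,0,0,0,0,0.3,0,0,0,0,0,0.45,0,0,0,0,0,0.6,0,0,0,0,0.05,0.65,0.044,-0.007,0,0,0.1,0.65,0.088,-0.013,0,0,0.15,0.65,0.132,-0.02,0,0,0.2,0.65,0.176,-0.026,0,0,0.25,0.65,0.22,-0.033,0,0,0.3,0.65,0.264,-0.04,0]'

```text
time: 9.8
tool_pos: [0.49, -0.1115, 0.305]
tool_rot: [0.001, -0.654, 0.757, 0.001]
wrist_force: [0.2, 0.4, 0.2]
gripper_width: 0.0213
grip_force: 88.6
```

Request:
carry_out --deltas '[0.05,0.1,0,0,0,0,0.1,0.2,0,0,0,0,0.1,0.2,0,0,0,0,0.1,0.2,0,0,0,0,0.1,0.2,0,0,0,0,0.1,0.2,0,0,0,0,0.1,0.2,0,0,0,0,0.1,0.2,0,0,0,0,0.1,0.2,0,0,0,0]'

```text
time: 10.7
tool_pos: [0.51, -0.0723, 0.305]
tool_rot: [0.0, -0.653, 0.757, -0.0]
wrist_force: [0.0, 0.5, -1.1]
gripper_width: 0.0216
grip_force: 88.6
```

Run:
```python
from h import *
np.set_printoptions(precision=4,suppress=True)
s=status.sense(); print({k:s[k] for k in ("time","joint_vel","wrist_force","gripper_width","grip_force")})
for n in ("scene","top"):
    p=eyes.camera(n)
    for t in ("handle_end","blade_end","paddle","candle_in","candle_a","scraper"):
        for d in eyes.mark_of(p,t)[:2]: print(n,t,round(d["conf"],2),w(p,d["xyz"]))
```

```text
{'time': 10.7, 'joint_vel': array([ 0.0011,  0.    ,  0.0014, -0.0003,  0.0005, -0.0012]), 'wrist_force': array([ 0.0077,  0.5183, -1.0868]), 'gripper_width': 0.0216345863354308, 'grip_force': 88.6076009273529}
scene handle_end 0.72 [ 0.4997 -0.1588  0.3149]
scene blade_end 0.89 [0.5494 0.1658 0.3074]
scene paddle 0.97 [ 0.5187 -0.0035  0.3037]
scene paddle 0.31 [0.545  0.1642 0.3023]
scene candle_in 0.92 [0.6603 0.071  0.0062]
scene candle_in 0.52 [0.597  0.0755 0.111 ]
scene candle_a 0.63 [ 0.6373 -0.387  -0.0006]
scene candle_a 0.63 [ 0.5198 -0.3557  0.0004]
scene scraper 0.86 [0.5688 0.5008 0.0009]
top blade_end 0.64 [0.5451 0.1645 0.3055]
top candle_in 0.61 [0.6569 0.0745 0.0041]
top candle_a 0.61 [ 0.6363 -0.3887 -0.001 ]
top candle_a 0.57 [ 0.5123 -0.3584 -0.0009]
```

The paddle is level and still, with both ends at z ~0.31 and its middle about 10 cm from the tote's middle. The bystanders haven't moved, so I'm handing in.

```bash
python3 -c "
from bench import env
print(env.close_job())"
```

```text
the job is handed in; nothing more can be done
None
```

I worked the paddle out of the tote handle first and handed the job in with it held level and still, both ends about 20 cm above the lid; no bystander measurably moved, and the hand-in returned no verdict.

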